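# Pin the pylon fitting and set the jig's clamp screw to a sliding fit

### The arm

A 6-joint arm with a two-finger parallel gripper is mounted at the origin on the work surface. World frame = base frame: x ahead of the robot, y to its left, z up, the work surface at z = 0. Lengths are in mm, angles in degrees, forces in N, time in s.
With the tool pointing down it reaches from about 350 to 850 mm from the base axis. Payload 8.1 kg.
Tool frame: the origin (TCP) lies midway between the tips of the shut fingers; the grasp point (between the pads) lies 19 mm behind it (grip_point_offset is the distance from the TCP to the grasp point, in mm); x points along the fingers, z is the direction in which the jaws open and shut, and the axes are right-handed (so a half turn about x gives the same grasp; the last joint's range is limited). The gripper opens to 85 mm and grips with 20 to 120 N. Pads are 22 mm wide; open, the fingers measure 114 mm over their backs; the gripper's body (76 mm by 85 mm) begins 54 mm behind the grasp point. The pads swing forward as they close: fully open they stand 13 mm farther back than shut.
Start: joints at [-72.158, 7.471, 85.268, -0, 87.261, -4.893], TCP at [231.901, -553.378, 231.292] pointing down, gripper open.
Joint ranges: [-169.43, 169.43], [-51.17, 129.36], [1.28, 143.12], [-76.62, 256.62], [0, 156.53], [-152.29, 152.29]. Speed limits (degrees/s): [136.94, 136.94, 159.86, 180, 180, 180].

### API

Orientations are given as [roll, pitch, yaw] about the fixed x, y, z axes, in that order (R = Rz(yaw) Ry(pitch) Rx(roll)).
In Python, from bench import sense, snapshot, hand_in, grip_point_offset gives the robot as it stands.
- The arm moves only by the tool carry_out, never from a script. Its argument "rows" is one flat list of numbers, 7 for each row, row after row: the turn, a rotation vector about the tool's x, y, z in units of 8 degrees (1.0 is 8 degrees), then the shift along the tool's x, y, z in units of 25 mm (1.0 is 25 mm), then the gripper command: -1 is fully open, 1 is shut, values between are in proportion. A call has 1 to 5 rows; each row is the pose to reach, as a shift and turn from the pose commanded when the call began, along the tool's axes at that moment; what a row does not reach only later rows make up. A row lasts 1/10 s, in which the tool goes at most 50 mm and 8.59 degrees, less where a joint would pass 70% of its speed; a pose out of reach is approached as far as the arm can. A call with a gripper value outside its range is refused whole. The fingers move at their own pace and stop on an object; "force" is the grip in N (left out, the last holds). Time passes only in rows, so rows that repeat a pose let the fingers close. It gives the time, the measured TCP pose, the force and the opening at its end, in the units of the state.
- sense(): the state, without advancing time (a new reading comes with each control period).
- snapshot(name): name is "scene" or "top" or "wrist"; returns a dict with "color" (480x640x3 uint8, red, green, blue), "fx", "fy", "cx", "cy" (pixels), "rvec" (rotation vector, rad) and "tvec" (3), from world to camera coordinates, as OpenCV has them; the wrist camera has in their place "T_tool_cam" (4x4, takes a point from camera to tool coordinates, whose origin is the TCP and whose axes are the tool frame's). Camera axes: x right, y down, z forward; pixel columns grow to the right and rows downward; lengths in mm; the calibration is good to about 2 mm. A picture is of the moment at which its call begins: read the wrist's pose just before it. There is no depth.
- hand_in(): hands the job in, once; it reports no verdict.
The state is a dict: "time": time; "joint_pos": joint angles; "qd": joint speeds; "joint_efforts": joint torques, N m; "tool_pos": TCP position; "tcp_rot": TCP orientation; "ft_force": force on the tool from outside, world axes, zero at the start; "wrist_torque": the same for the moment, N m; "finger_gap": finger opening in mm.
Only numpy, scipy, OpenCV 4.12 (cv2) and the standard library are available. Lean on these libraries where they do the work, as an engineer would, in place of code of your own. Each camera call takes 0.05 s, during which the arm holds its last target.

### The job

Take the gauge pin (the one with the plain round handle) from the pin stand and push it fully home, upright, in the hole of the end fitting on the pylon jig. Then turn the jig's wing screw clockwise until it seats, and back it off a quarter turn so that the tube can just slide. Finish while still gripping the wing screw there, holding it still; leave the pin in its hole and do not knock the other things about.

Things in the scene. Friction and masses are not known exactly. Their poses are not given: they have to be found in the camera images.
- jig: Fixed pylon jig: dark steel plate 130 x 250 x 12 mm (x, y, z) with a 30 mm steel tube along its y axis, axis 34 mm above the table. At y = -70 mm the tube's end fitting, aluminium block 50 x 50 mm, top 57 mm above the table, with the pin hole; at y = +70 mm the grey clamp saddle, 62 x 60 mm, top 64 mm up, with the wing screw. Origin: centre of the plate's underside, on the table.
- pin_hole (a point): Centre of the mouth of the pin hole, in the top face of the end fitting; 57 mm above the table. The hole is vertical, round, 10 mm in diameter and 36 mm deep. Axes as the jig's.
- gauge_pin: Loose steel pin, about 70 g, upright in the stand: shank 8 mm thick, 32 mm long, tapered to 5 mm at its end; above it a plain round handle 16 mm across, 46 mm tall. The handle's lower rim is a shoulder that rests on the stand, and on the fitting when fully home. Origin: centre of the shank's lower end; z up along the pin, the handle spans z = 32 to 78 mm.
- stand: Black pin stand, fixed: block 60 x 130 x 40 mm (x, y, z). Origin: centre of its underside. Two holes 9.5 mm wide at y = -40 and +40 mm: one holds the gauge pin, the other the tee pin (either way round).
- tee_pin: Loose steel pin with a cross bar (44 mm long, 74 mm above its tip) in place of the round handle; stands in the other hole of the stand and stays there. Origin: lower end of its shank.
- screw (a joint): Turn of the wing screw about its vertical axis, rad: 0 = seated (hard stop); it grows as the screw is backed off, anticlockwise seen from above, up to a stop at 2.8. Clockwise from above screws it in. It starts between 0.5 and 1.4. Light friction (0.04 N m) keeps it where it is left; it does not rise or sink.
- wing_grip (a point): Middle of the steel wing screw, on its axis, where to grip: 100 mm above the table, at x = 0, y = +70 mm of the jig. The wing is an upright flat bar 42 mm long (this point's y axis), 12 mm thick (x), from 80 to 114 mm above the table, over a round collar 28 mm across. Seated (joint 0) it lies in line with the tube; a quarter turn back it stands across the tube.
- collar: Bystander: loose aluminium ring 48 mm across, 25 mm tall, near the robot. Origin: centre of its underside.
- jar: Bystander: loose grey jar 64 mm across, 85 mm tall, with a white cap, at the right rear. Origin: centre of its underside.
- bottle: Bystander: loose white bottle 60 mm across, 170 mm tall, at the left rear. Origin: centre of its underside.
- foot: Bystander: loose skin-toned prosthetic foot shell 230 x 70 mm, 120 mm tall at the ankle, on the left. Origin: centre of its underside.

How it is judged:
By the outcome, as a careful person would: the job done as asked, in the order asked, and still so for the second after the job is handed in, while the arm keeps its last pose, push and grip.
It also fails if it takes over 64 s, if anything falls off the work surface, if the arm or the gripper's body presses on something with over 40 N, if the wrist force passes 120 N, or if a joint passes its speed limit or range.

## Working session

There is one attempt and no reset: what is moved stays moved. The work goes in short steps, Python scripts to look and compute and a tool call to move; the robot and the scene stay as the last step left them, time stands still between calls to the robot, and variables do not carry over. Pictures are saved under pics/ and viewed, and the job is handed in when it is done.

Besides the shell and the picture viewer there is one more tool, called in YAML: its name, and indented under it one key for each argument. carry_out: Moves the arm, as the interface text tells. Its arguments: {"type":"object","properties":{"rows":{"type":"array","items":{"type":"number"}},"force":{"type":"number"}},"required":["rows"]}

```bash
ls; mkdir -p pics; python3 - <<'E'
from bench import sense, snapshot, grip_point_offset
import cv2
s=sense();print(s, grip_point_offset)
for n in ["scene","top","wrist"]:
    d=snapshot(n); cv2.imwrite(f"pics/{n}0.png",d["color"][:,:,::-1]); print({k:v for k,v in d.items() if k!="color"})
E
```

```text
pics
{'time': 0.0, 'joint_pos': array([-7.21584490e+01,  7.51695001e+00,  8.53314308e+01, -2.63037503e-03,
        8.72625557e+01, -4.89203246e+00]), 'qd': array([ 0.00203845,  0.03647249,  0.02774724,  0.04059582, -0.05155995,
       -0.10388919]), 'joint_efforts': array([ 1.70664127e-03, -5.69397712e+01, -5.00552952e+01, -2.67398264e-05,
        1.50840729e-02, -2.07175708e-05]), 'tool_pos': array([ 231.70580483, -552.82999537,  230.20463024]), 'tcp_rot': array([176.46455569,  89.88903239, 109.1982673 ]), 'ft_force': array([-0.69673288, -0.11164595, -0.76953244]), 'wrist_torque': array([ 0.01614871,  0.02424437, -0.04395397]), 'finger_gap': 85.8210424259937} 18.700000000000003
{'fx': 505.5266079065229, 'fy': 505.5266079065229, 'cx': 317.32309456896064, 'cy': 246.2494007593683, 'rvec': array([ 2.12520624,  0.79646473, -0.40193304]), 'tvec': array([-443.61939161, -104.73570319, 1452.57091999])}
{'fx': 551.571651601833, 'fy': 551.571651601833, 'cx': 310.1040347595093, 'cy': 239.89335355492307, 'rvec': array([ 2.16543874, -2.05579536,  0.20436102]), 'tvec': array([  35.83435444,  568.67363573, 1379.50060205])}
{'fx': 428.28296121845585, 'fy': 428.28296121845585, 'cx': 322.9315470117775, 'cy': 242.27332104473766, 'T_tool_cam': array([[ 9.21829113e-04, -2.97791008e-01,  9.54630644e-01,
        -1.42173440e+02],
       [-4.62810471e-04, -9.54631074e-01, -2.97790695e-01,
         7.60870919e+01],
       [ 9.99999468e-01, -1.67300925e-04, -1.01782751e-03,
        -1.99476608e-01],
       [ 0.00000000e+00,  0.00000000e+00,  0.00000000e+00,
         1.00000000e+00]])}
```

View pics/scene0.png

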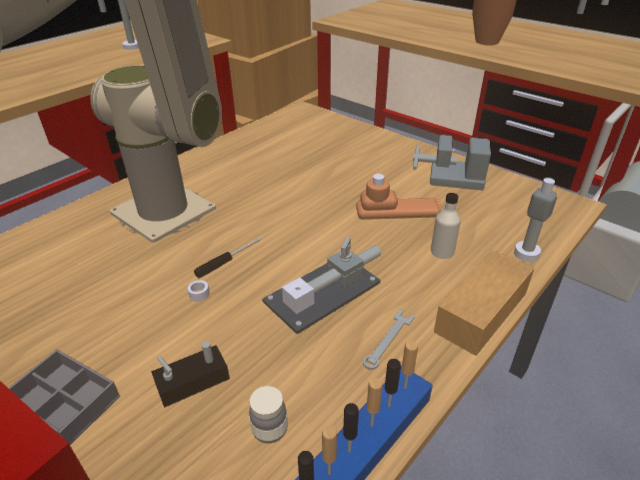

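View pics/top0.png

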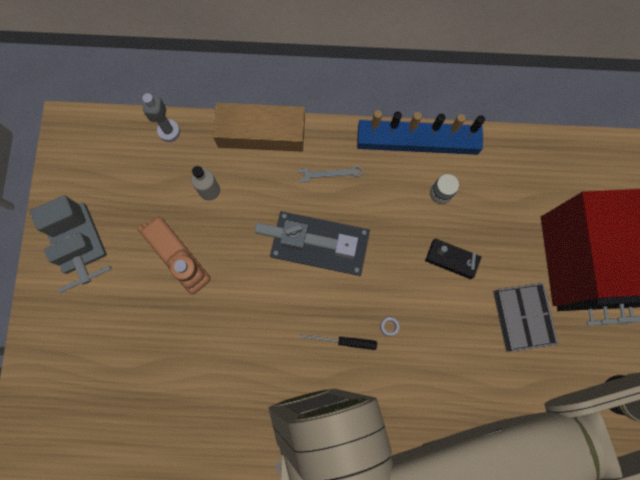

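View pics/wrist0.png

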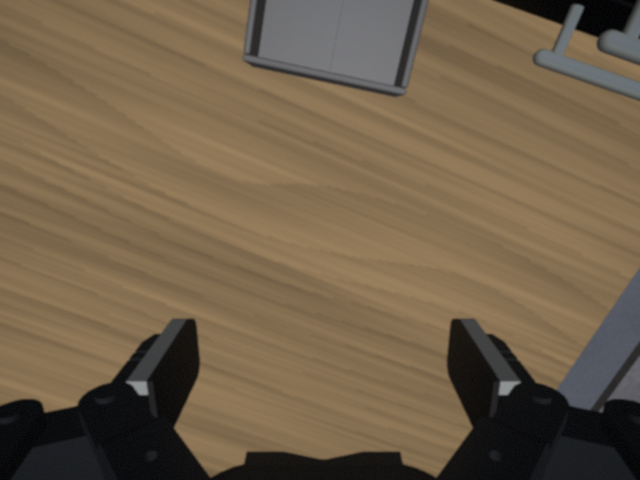

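```bash
python3 - <<'E'
import cv2,numpy as np
t=cv2.imread("pics/top0.png");s=cv2.imread("pics/scene0.png")
a=cv2.resize(t[230:290,415:495],None,fx=8,fy=8,interpolation=cv2.INTER_CUBIC)
cv2.imwrite("pics/c1.png",a)
cv2.imwrite("pics/c2.png",cv2.resize(t[200:285,250:380],None,fx=6,fy=6,interpolation=cv2.INTER_CUBIC))
cv2.imwrite("pics/c3.png",cv2.resize(s[330:410,145:240],None,fx=7,fy=7,interpolation=cv2.INTER_CUBIC))
cv2.imwrite("pics/c4.png",cv2.resize(s[230:335,255:390],None,fx=5,fy=5,interpolation=cv2.INTER_CUBIC))
E
```

```text
(no output)
```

View pics/c1.png

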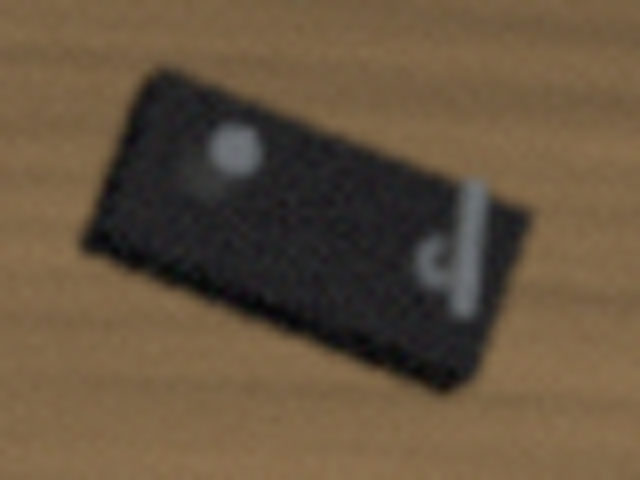

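View pics/c2.png

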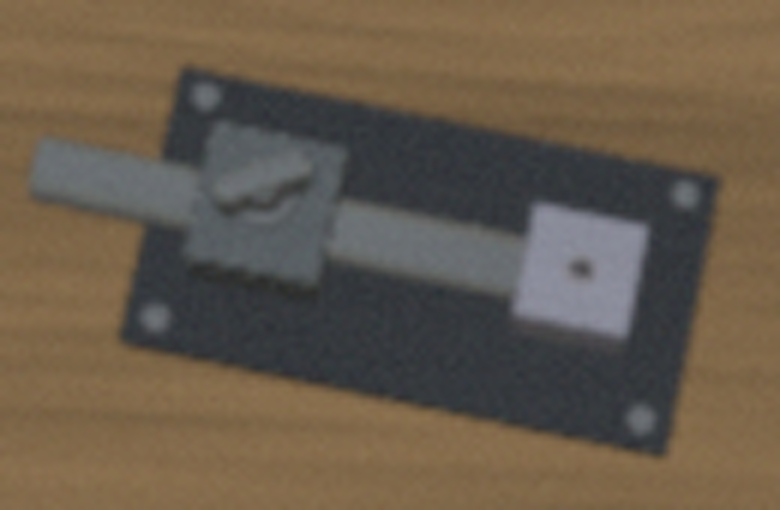

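View pics/c3.png

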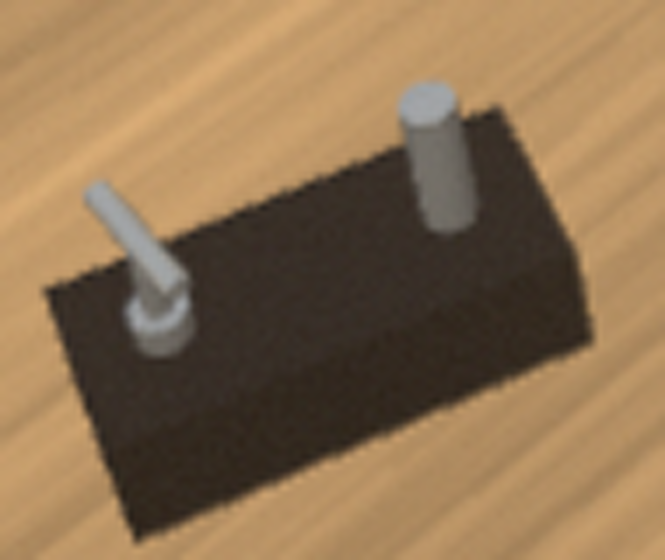

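View pics/c4.png

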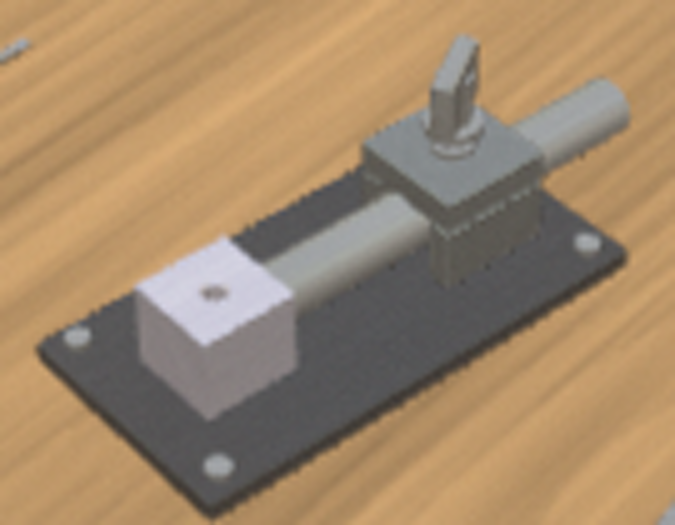

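```bash
cat > h.py <<'E'
import numpy as np,cv2
from scipy.spatial.transform import Rotation as R
CAM={'scene':dict(f=505.5266,cx=317.3231,cy=246.2494,r=[2.12520624,0.79646473,-0.40193304],t=[-443.61939161,-104.73570319,1452.57091999]),
'top':dict(f=551.57165,cx=310.1040,cy=239.89335,r=[2.16543874,-2.05579536,0.20436102],t=[35.83435444,568.67363573,1379.50060205])}
def bp(c,u,v,z):
    c=CAM[c];M=R.from_rotvec(c['r']).as_matrix();t=np.array(c['t'])
    d=M.T@np.array([(u-c['cx'])/c['f'],(v-c['cy'])/c['f'],1]);o=-M.T@t
    return (o+d*(z-o[2])/d[2])
def pr(c,P):
    c=CAM[c];q=R.from_rotvec(c['r']).as_matrix()@np.array(P,float)+c['t'];return q[:2]/q[2]*c['f']+[c['cx'],c['cy']]
E
python3 - <<'E'
from h import *
np.set_printoptions(precision=1,suppress=True)
def cr(x,y,k,ox,oy):return (x+.5)/k-.5+ox,(y+.5)/k-.5+oy
print('pin top',bp('top',*cr(237,151,8,415,230),86),bp('scene',*cr(430,105,7,145,330),86))
print('hole',bp('top',*cr(581,268,6,250,200),57),bp('scene',*cr(215,293,5,255,230),57))
C=[bp('top',*cr(x,y,6,250,200),12)[:2] for x,y in [(186,70),(720,178),(665,455),(122,340)]]
D=[bp('scene',*cr(x,y,5,255,230),12)[:2] for x,y in [(38,350),(212,515),(628,255)]]
print('plate top',np.array(C),np.mean(C,0),[np.linalg.norm(C[i]-C[i-1]) for i in range(4)]);print('sc',np.array(D),(D[0]+D[2])/2,np.linalg.norm(D[1]-D[0]),np.linalg.norm(D[2]-D[1]))
d=C[0]-C[1]+C[3]-C[2];print('y axis dir',np.degrees(np.arctan2(d[1],d[0])));d=D[2]-D[1];print(np.degrees(np.arctan2(d[1],d[0])))
a,b=[bp('top',*cr(x,y,6,250,200),114) for x,y in [(215,195),(310,160)]];print('wing',a,b,(a+b)/2,np.degrees(np.arctan2(*(a-b)[1::-1])))
print('tee',bp('top',473.3,260.7,82))
E
```

```text
pin top [ 555.7 -276.8   86. ] [ 560.2 -276.9   86. ]
hole [559.5 -29.6  57. ] [562.5 -31.1  57. ]
plate top [[650.6 150.3]
 [612.9 -92.9]
 [486.1 -72.4]
 [525.2 171. ]] [568.7  39. ] [np.float64(127.0894107168522), np.float64(246.0662774141574), np.float64(128.42882352043287), np.float64(246.52057658203634)]
sc [[493.3 -76.5]
 [620.7 -97.3]
 [657.5 148.6]] [575.4  36.1] 129.00627048720762 248.63782591871214
y axis dir 81.03160931939688
81.47231242020533
wing [571.3 127.4 114. ] [588.4  88.6 114. ] [579.8 108.  114. ] 113.68249531439854
tee [ 528.6 -351.5   82. ]
```

```bash
cat >> h.py <<'E'
def rot(phi):  # tool pointing straight down, jaw dir at phi deg
    p=np.radians(phi);x=np.array([0,0,-1.]);z=np.array([np.cos(p),np.sin(p),0]);return np.column_stack([x,np.cross(z,x),z])
def Rm(rpy): return R.from_euler('xyz',rpy,degrees=True).as_matrix()
def delta(Rc,pc,Rt,pt):
    return np.round(np.r_[R.from_matrix(Rc.T@Rt).as_rotvec(degrees=True)/8, Rc.T@(np.array(pt)-pc)/25],3)
def phi(M): return np.degrees(np.arctan2(M[1,2],M[0,2]))
def wpix(T,f,cx,cy,Rt,pt,P):
    q=np.linalg.inv(T)@np.r_[Rt.T@(np.array(P,float)-pt),1];return q[:2]/q[2]*f+[cx,cy]
def wbp(T,f,cx,cy,Rt,pt,u,v,z):
    d=Rt@T[:3,:3]@np.array([(u-cx)/f,(v-cy)/f,1]);o=Rt@T[:3,3]+pt;return o+d*(z-o[2])/d[2]
E
python3 - <<'E'
from h import *
np.set_printoptions(precision=2,suppress=True)
M=Rm([176.46455569,  89.88903239, 109.1982673 ]);print(M,phi(M))
p=np.array([231.901,-553.378,231.292])
for ph in (-21,159): print(ph,delta(rot(phi(M)),p,rot(ph),[558,-277,230]))
E
```

```text
[[-0.    0.92  0.39]
 [ 0.    0.39 -0.92]
 [-1.    0.   -0.  ]] -67.26628177608013
-21 [-5.78  0.    0.    0.05 16.3  -5.16]
159 [16.72  0.    0.    0.05 16.3  -5.16]
```

carry_out:
  rows: [-0.6, 0, 0, 0, 1.6, -0.5, -1, -1.2, 0, 0, 0, 3.2, -1, -1, -1.8, 0, 0, 0, 4.8, -1.5, -1, -2.4, 0, 0, 0, 6.4, -2, -1, -3, 0, 0, 0, 8, -2.5, -1]

```text
time: 0.65
tool_pos: [393.2, -417.1, 231.0]
tcp_rot: [163.9, 90.0, 120.8]
ft_force: [-0.2, -1.4, -0.1]
finger_gap: 85.2
```

```bash
python3 - <<'E'
from h import *
p=np.array([231.901,-553.378,231.292])+rot(-67.27)@np.array([0,200,-62.5]);print(p)
print(delta(rot(-43.27),p,rot(-21),[558,-277,231]))
E
```

```text
[ 392.21886629 -418.45420021  231.292     ]
[-2.784  0.     0.     0.012  8.665  0.95 ]
```

carry_out:
  rows: [-0.6, 0, 0, 0, 1.8, 0.2, -1, -1.2, 0, 0, 0, 3.6, 0.4, -1, -1.8, 0, 0, 0, 5.4, 0.6, -1, -2.4, 0, 0, 0, 7.2, 0.8, -1, -2.8, 0, 0, 0, 8.6, 1, -1]

```text
time: 1.15
tool_pos: [559.3, -276.7, 230.9]
tcp_rot: [131.3, 90.0, 110.7]
ft_force: [0.0, 0.6, 0.3]
finger_gap: 85.3
```

carry_out:
  rows: [0, 0, 0, 0, 0, 0, -1, 0, 0, 0, 0, 0, 0, -1]

```text
time: 1.35
tool_pos: [558.1, -278.1, 230.6]
tcp_rot: [-173.8, 89.9, 165.5]
ft_force: [-0.5, -1.1, -0.3]
finger_gap: 85.4
```

```bash
cat > look.py <<'E'
import sys,json
from h import *
from bench import sense,snapshot
np.set_printoptions(precision=2,suppress=True)
n=sys.argv[1]
s=sense();d=snapshot("wrist")
cv2.imwrite(f"pics/{n}.png",d["color"][:,:,::-1])
np.savez(f"{n}.npz",T=d["T_tool_cam"],k=[d["fx"],d["cx"],d["cy"]],R=Rm(s["tcp_rot"]),p=s["tool_pos"])
print(s["time"],s["tool_pos"],s["tcp_rot"],s["finger_gap"],s["ft_force"],s["joint_pos"],phi(Rm(s["tcp_rot"])))
E
cat >> h.py <<'E'
def at(n,u,v,z):
    d=np.load(f"{n}.npz");return wbp(d['T'],*d['k'],d['R'],d['p'],u,v,z)
def px(n,P):
    d=np.load(f"{n}.npz");return wpix(d['T'],*d['k'],d['R'],d['p'],P)
E
python3 look.py w1
```

```text
1.35 [ 558.05 -278.14  230.64] [-173.76   89.93  165.46] 85.35373083234101 [-0.49 -1.11 -0.33] [-31.19  11.17  81.23  -0.02  87.66 -10.42] -20.77279929839928
```

View pics/w1.png

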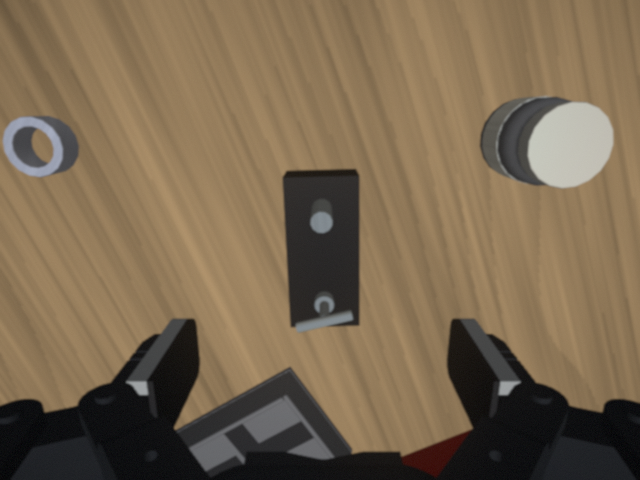

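```bash
python3 - <<'E'
from h import *
im=cv2.imread('pics/w1.png');cv2.imwrite('pics/c5.png',cv2.resize(im[190:345,270:375],None,fx=5,fy=5,interpolation=cv2.INTER_CUBIC)[:800])
print(at('w1',321,222,86), px('w1',[558,-277,86]))
print([at('w1',*c,40) for c in [(284,178),(358,174),(359,324),(291,327)]])
E
```

```text
[ 556.8921013  -275.95737151   86.        ] [323.03405464 222.81547527]
[array([ 538.03210023, -243.82732596,   40.        ]), array([ 592.85833677, -261.31364324,   40.        ]), array([ 550.63732429, -383.77056234,   40.        ]), array([ 494.52553226, -365.62811023,   40.        ])]
```

View pics/c5.png

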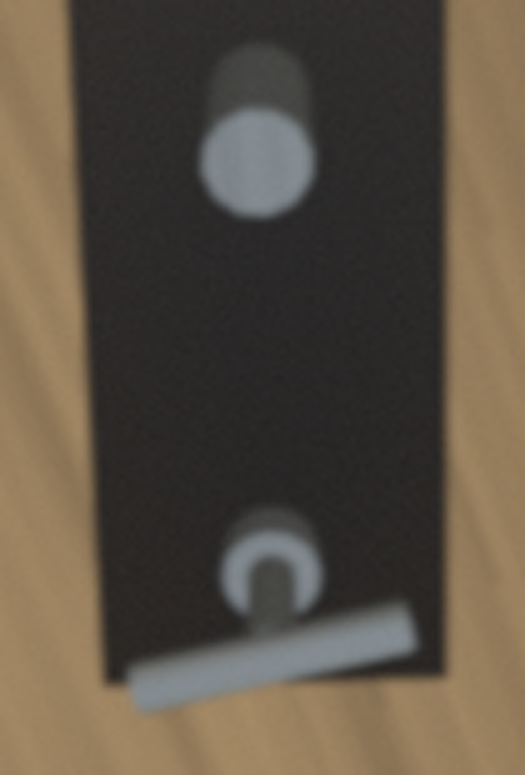

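```bash
python3 - <<'E'
from h import *
p=np.array([392.219,-418.454,231.292])+rot(-43.27)@np.array([0,215,25]);print(p)
print(delta(rot(-20.87),p,rot(-20.87),[557,-276,48]))
E
```

```text
[ 557.79129136 -279.04160337  231.292     ]
[ 0.     0.     0.     7.332  0.102 -0.073]
```

carry_out:
  rows: [0, 0, 0, 1, 0.09, -0.07, -1, 0, 0, 0, 2.5, 0.09, -0.07, -1, 0, 0, 0, 4, 0.09, -0.07, -1, 0, 0, 0, 4, 0.09, -0.07, -1, 0, 0, 0, 4, 0.09, -0.07, -1]

```text
time: 1.9
tool_pos: [555.8, -276.9, 131.3]
tcp_rot: [174.6, 89.9, 153.7]
ft_force: [1.1, -0.3, 1.2]
finger_gap: 85.2
```

```bash
python3 look.py w2; python3 -c "
from h import *
im=cv2.imread('pics/w2.png');cv2.imwrite('pics/c6.png',cv2.resize(im[220:380,260:390],None,fx=5,fy=5)[:600])
print(px('w2',[557,-276,86]))"
```

```text
1.9 [ 555.77 -276.91  131.28] [174.63  89.89 153.67] 85.20145334344195 [ 1.08 -0.3   1.19] [-31.21  14.49  87.95  -0.01  77.67 -10.24] -20.964212893687225
[325.42123852 276.00272959]
```

View pics/w2.png

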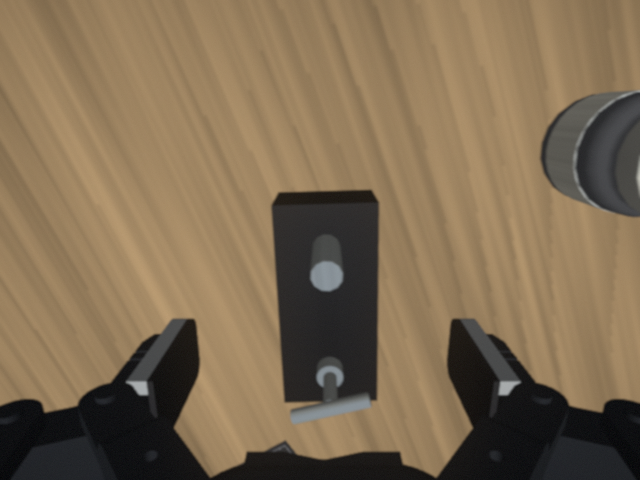

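```bash
python3 - <<'E'
from h import *
d=np.load('w2.npz')
for M in (d['R'],rot(-20.87)):
  for z in (86,):
    q=wbp(d['T'],*d['k'],M,d['p'],326.5,276,86); print(q, M.T@(q-d['p']))
E
```

```text
[ 557.47393879 -276.17974009   86.        ] [45.27945837  1.28700492  1.41672301]
[ 557.54931908 -276.21573301   86.        ] [45.28182002  1.28606125  1.41674135]
```

carry_out:
  rows: [0, 0, 0, 1.1, 0.05, 0.05, -1, 0, 0, 0, 2.2, 0.05, 0.05, -1, 0, 0, 0, 3.3, 0.05, 0.05, -1, 0, 0, 0, 3.3, 0.05, 0.05, -1, 0, 0, 0, 3.3, 0.05, 0.05, 0.3]
  force: 60

```text
time: 2.45
tool_pos: [559.5, -276.4, 51.1]
tcp_rot: [-9.9, 89.9, -30.8]
ft_force: [0.7, 0.5, 0.9]
finger_gap: 73.3
```

carry_out:
  rows: [0, 0, 0, 0, 0, 0, 0.6, 0, 0, 0, 0, 0, 0, 0.8, 0, 0, 0, 0, 0, 0, 1, 0, 0, 0, 0, 0, 0, 1, 0, 0, 0, 0, 0, 0, 1]

```text
time: 2.95
tool_pos: [558.8, -275.8, 49.9]
tcp_rot: [-26.5, 90.0, -47.4]
ft_force: [-2.7, 1.3, 6.5]
finger_gap: 14.6
```

```bash
python3 look.py w3
```

```text
2.95 [ 558.77 -275.76   49.92] [-26.53  89.96 -47.39] 14.554263332158163 [-2.68  1.34  6.49] [-30.97  19.6   90.86  -0.01  69.51 -10.11] -20.85965012682502
```

View pics/w3.png

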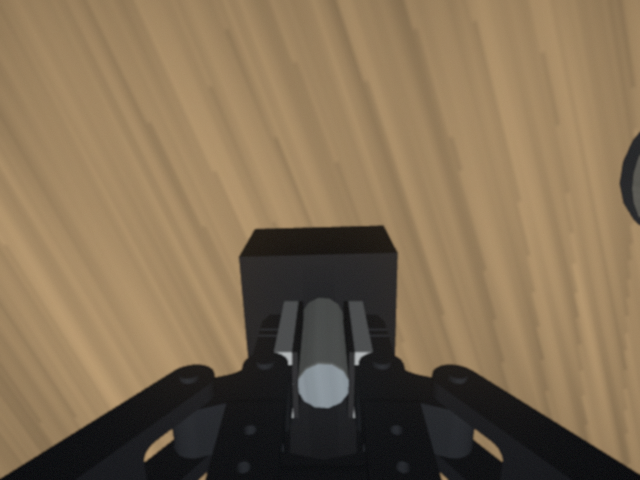

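```bash
python3 - <<'E'
from h import *
d=np.load('w3.npz');M=rot(-20.87)
for v in (384,386,388):
    q=wbp(d['T'],*d['k'],M,d['p'],323,v,86); print(M.T@(q-d['p']))
# commanded
p=np.array([557.791,-279.042,231.292])+rot(-20.87)@(25*np.array([7.3,.14,-.02]));print(p)
E
```

```text
[-36.07820155   0.26568621  -0.16045665]
[-36.07820155  -0.41063876  -0.1607366 ]
[-36.07820155  -1.08916104  -0.16101745]
[ 558.57067524 -275.59350663   48.792     ]
```

carry_out:
  rows: [0, 0, 0, -0.5, 0, 0, 1, 0, 0, 0, -1.5, 0, 0, 1, 0, 0, 0, -2.8, 0, 0, 1, 0, 0, 0, -3.8, 0.5, -0.2, 1, 0, 0, 0, -4, 1.7, -0.6, 1]

```text
time: 3.5
tool_pos: [561.7, -233.1, 154.3]
tcp_rot: [-11.4, 89.6, -32.4]
ft_force: [0.3, -0.6, -0.4]
finger_gap: 14.5
```

carry_out:
  rows: [0, 0, 0, 0, 1.5, -0.5, 1, 0, 0, 0, 0, 3, -1.1, 1, 0, 0, 0, 0, 4.5, -1.7, 1, 0, 0, 0, 0, 6, -2.2, 1, 0, 0, 0, 0, 7, -2.6, 1]

```text
time: 4.0
tool_pos: [561.2, -41.3, 149.7]
tcp_rot: [57.1, 89.9, 36.3]
ft_force: [0.1, -0.1, -0.8]
finger_gap: 14.3
```

carry_out:
  rows: [0, 0, 0, 0, 0.47, -0.19, 1, 0, 0, 0, 0, 0.47, -0.19, 1, 0, 0, 0, 0, 0.47, -0.19, 1, 0, 0, 0, 0, 0.47, -0.19, 1]

```text
time: 4.4
tool_pos: [561.1, -32.6, 148.9]
tcp_rot: [-55.1, 90.0, -76.1]
ft_force: [0.2, -0.9, -0.7]
finger_gap: 14.7
```

```bash
python3 look.py w4
```

```text
4.4 [561.11 -32.56 148.94] [-55.14  89.97 -76.08] 14.735432227293188 [ 0.23 -0.94 -0.69] [-8.53  4.69 96.98 -0.03 78.32 12.41] -20.940650926072998
```

View pics/w4.png

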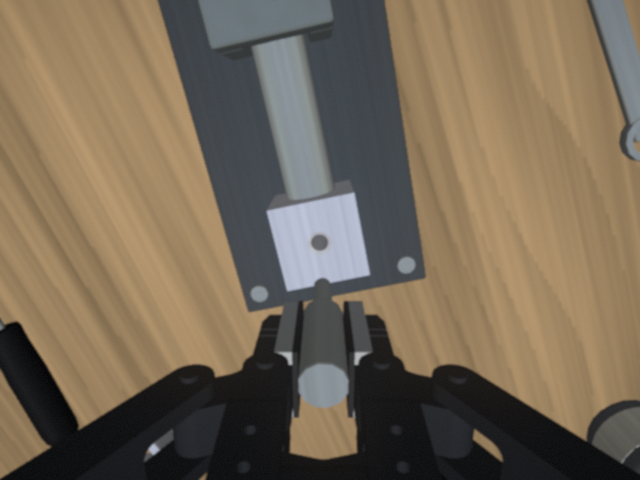

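```bash
python3 - <<'E'
from h import *
im=cv2.imread('pics/w4.png');cv2.imwrite('pics/c7.png',cv2.resize(im[220:420,270:375],None,fx=7,fy=7,interpolation=cv2.INTER_CUBIC)[:800])
cv2.imwrite('pics/c8.png',cv2.resize(im[320:420,270:375],None,fx=7,fy=7,interpolation=cv2.INTER_CUBIC)[:800])
E
```

```text
(no output)
```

View pics/c7.png

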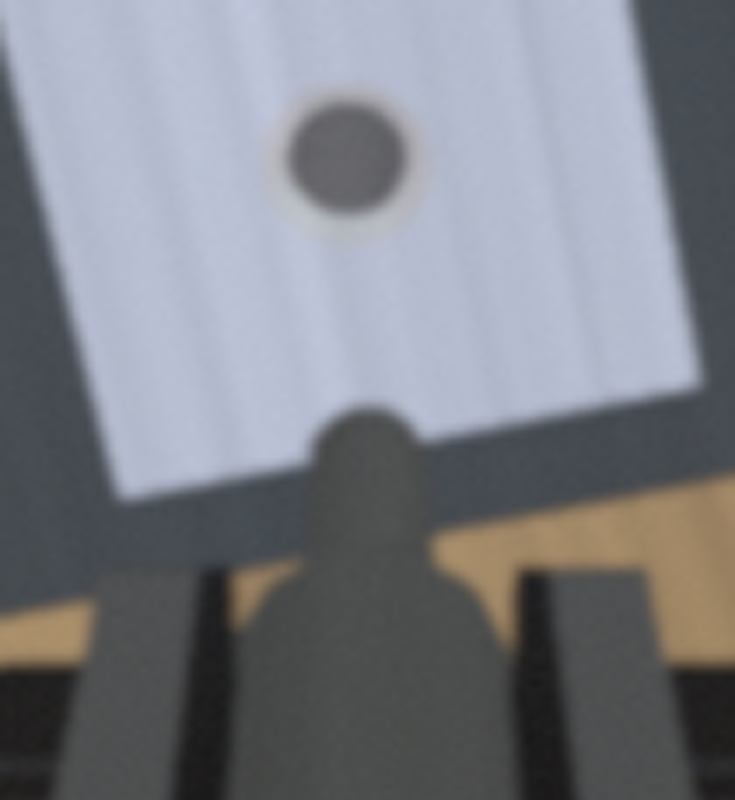

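View pics/c8.png

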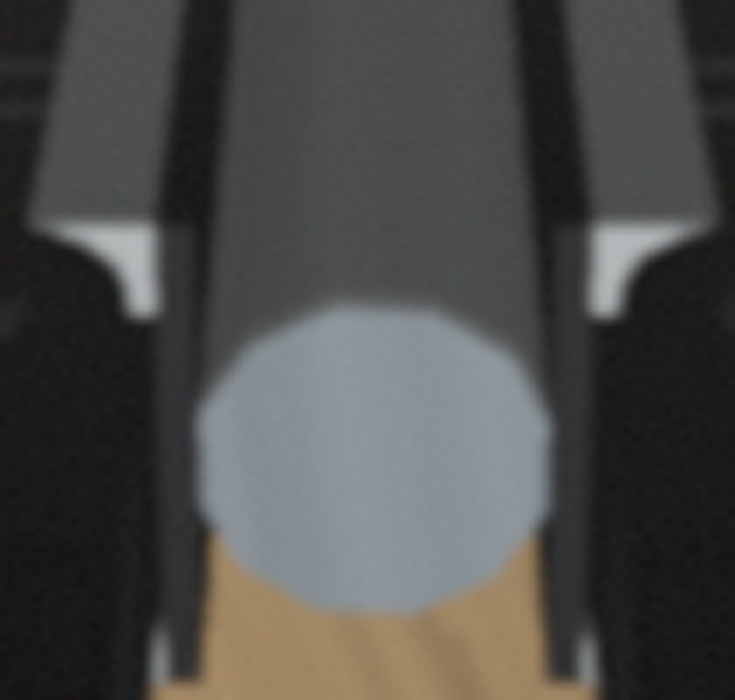

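```bash
python3 - <<'E'
from h import *
np.set_printoptions(precision=2,suppress=True)
d=np.load('w4.npz');T=d['T'];k=d['k']
def P(q): 
    q=np.linalg.inv(T)@np.r_[q,1];return q[:2]/q[2]*k[0]+k[1:]
def onx(u,v,x):
    r=T[:3,:3]@np.array([(u-k[1])/k[0],(v-k[2])/k[0],1]);o=T[:3,3];return o+r*(x-o[0])/r[0]
for x in(-36.5,-37.5):print('top',onx(323.0,385,x))
print('tip far rim', onx(322.0,278.0,41), onx(322,278,42), P([41,2.4,-.1]))
print('shank mid', onx(322.1,290,25))
print('hole tool', onx(319.1,242.1,148.94-57),onx(319.1,242.1,149.8-57))
E
```

```text
top [-36.5    0.23  -0.16]
top [-37.5    0.95  -0.16]
tip far rim [41.    2.01 -0.68] [42.    1.6  -0.69] [323.27 277.21]
shank mid [25.    3.03 -0.59]
hole tool [91.94  3.47 -2.5 ] [92.8   3.21 -2.51]
```

carry_out:
  rows: [0, 0, 0, 0.4, 0.14, -0.07, 1, 0, 0, 0, 1.2, 0.14, -0.07, 1, 0, 0, 0, 1.8, 0.14, -0.07, 1, 0, 0, 0, 1.8, 0.14, -0.07, 1, 0, 0, 0, 1.8, 0.14, -0.07, 1]

```text
time: 4.95
tool_pos: [560.1, -27.4, 103.2]
tcp_rot: [-167.7, 89.9, 171.4]
ft_force: [-0.0, 0.5, -0.7]
finger_gap: 14.5
```

```bash
python3 look.py w5; python3 - <<'E'
from h import *
im=cv2.imread('pics/w5.png');cv2.imwrite('pics/c9.png',cv2.resize(im[210:325,270:375],None,fx=7,fy=7,interpolation=cv2.INTER_CUBIC)[:800])
E
```

```text
4.95 [560.1  -27.38 103.15] [-167.72   89.91  171.39] 14.545698211587677 [-0.03  0.54 -0.74] [-8.04  7.15 99.37  0.   73.57 12.85] -20.884617319176627
```

View pics/c9.png

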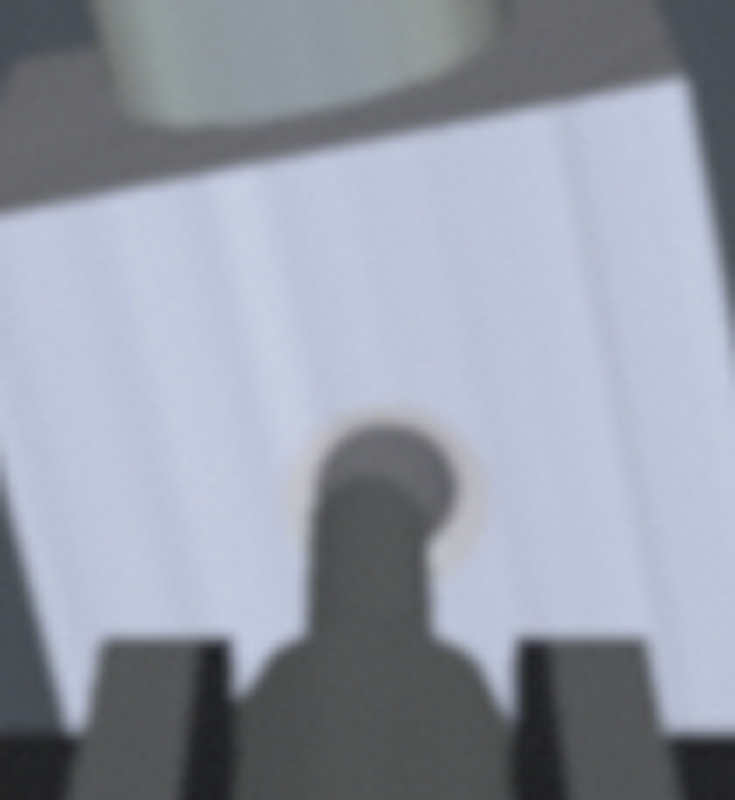

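```bash
python3 - <<'E'
from h import *
np.set_printoptions(precision=2,suppress=True)
d=np.load('w5.npz');T=d['T'];k=d['k']
def onx(u,v,x):
    r=T[:3,:3]@np.array([(u-k[1])/k[0],(v-k[2])/k[0],1]);o=T[:3,3];return o+r*(x-o[0])/r[0]
for x in (46,47): print('hole tool', onx(324.9,279.6,x), onx(324.9,210+425/7-.5,x),onx(270+318/7-.5,279,x),onx(270+455/7-.5,279,x))
print('tip', onx(322.1,210+475/7-.4,41))
E
```

```text
hole tool [46.   -0.83  0.67] [46.    3.92  0.67] [46.   -0.52 -4.04] [46.   -0.52  5.21]
hole tool [47.   -1.24  0.67] [47.    3.53  0.67] [47.   -0.93 -4.07] [47.   -0.93  5.24]
tip [41.    2.28 -0.64]
```

carry_out:
  rows: [0, 0, 0, 0, -0.03, 0.05, 1, 0, 0, 0, 0.2, -0.03, 0.05, 1, 0, 0, 0, 0.4, -0.03, 0.05, 1, 0, 0, 0, 0.6, -0.03, 0.05, 1, 0, 0, 0, 0.6, -0.03, 0.05, 1]

```text
time: 5.5
tool_pos: [560.7, -28.3, 87.5]
tcp_rot: [-168.3, 89.9, 170.8]
ft_force: [0.2, 1.0, -1.5]
finger_gap: 14.2
```

```bash
python3 look.py w6; python3 - <<'E'
from h import *
im=cv2.imread('pics/w6.png');cv2.imwrite('pics/c10.png',cv2.resize(im[210:325,270:375],None,fx=7,fy=7,interpolation=cv2.INTER_CUBIC)[:800])
E
```

```text
5.5 [560.7  -28.27  87.55] [-168.29   89.89  170.84] 14.168340351468268 [ 0.23  1.02 -1.46] [-8.12  8.27 99.89  0.   71.95 12.75] -20.86606533007456
```

View pics/c10.png

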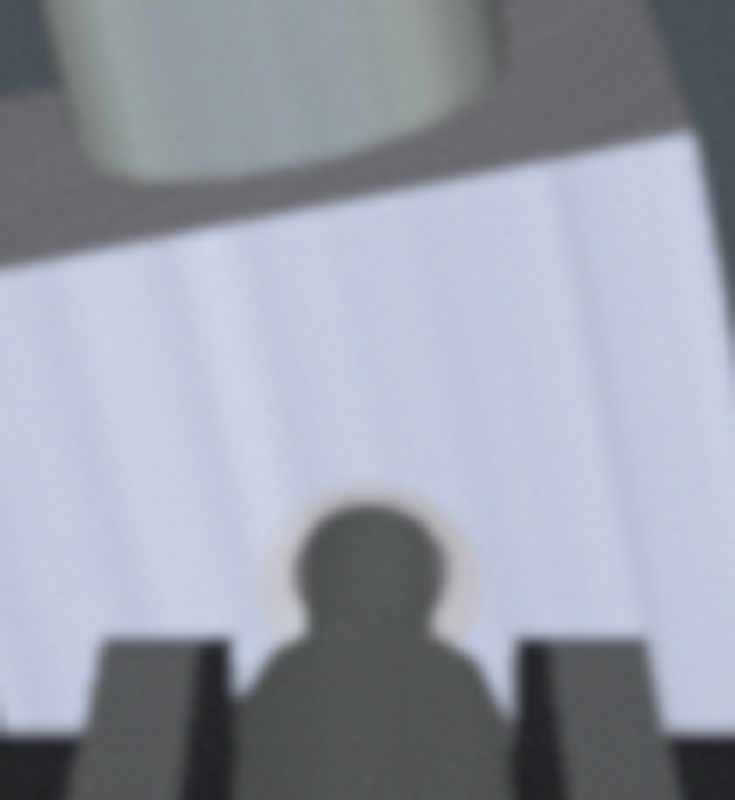

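carry_out:
  rows: [0, 0, 0, 0.2, 0, 0, 1, 0, 0, 0, 0.4, 0, 0, 1, 0, 0, 0, 0.6, 0, 0, 1, 0, 0, 0, 0.8, 0, 0, 1, 0, 0, 0, 0.8, 0, 0, 1]

```text
time: 6.05
tool_pos: [560.8, -28.3, 67.6]
tcp_rot: [-168.1, 89.9, 171.0]
ft_force: [-0.3, 0.3, -1.6]
finger_gap: 14.5
```

carry_out:
  rows: [0, 0, 0, 0.06, 0, 0, 1, 0, 0, 0, 0.12, 0, 0, 1, 0, 0, 0, 0.12, 0, 0, 1]

```text
time: 6.35
tool_pos: [561.7, -28.4, 66.9]
tcp_rot: [5.9, 90.0, -15.0]
ft_force: [-4.9, -0.1, 8.1]
finger_gap: 14.4
```

carry_out:
  rows: [0, 0, 0, 0.04, 0, 0, 1, 0, 0, 0, 0.06, 0, 0, 1, 0, 0, 0, 0.06, 0, 0, 1]

```text
time: 6.65
tool_pos: [561.9, -28.4, 66.8]
tcp_rot: [5.0, 90.0, -15.8]
ft_force: [-9.6, 2.0, 19.9]
finger_gap: 14.3
```

```bash
python3 look.py w7; python3 - <<'E'
from h import *
from bench import snapshot
for n in('scene','top'):
  d=snapshot(n);im=d['color'][:,:,::-1]
  c=im[230:335,255:390] if n=='scene' else im[200:285,250:380]
  cv2.imwrite(f'pics/{n}1.png',cv2.resize(c,None,fx=5,fy=5,interpolation=cv2.INTER_CUBIC))
E
```

```text
6.65 [561.9  -28.44  66.84] [  5.04  89.97 -15.82] 14.250393444975181 [-9.55  2.03 19.88] [ -8.12   9.77 100.58  -0.    69.62  12.74] -20.857389216004464
```

View pics/scene1.png

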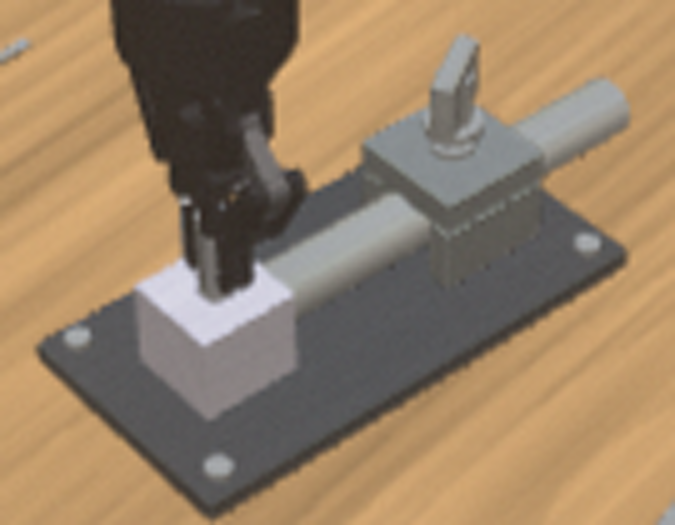

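View pics/w7.png

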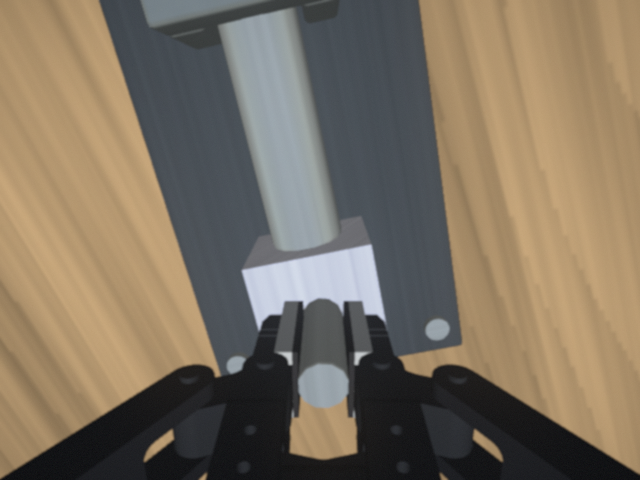

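carry_out:
  rows: [0, 0, 0, -0.08, 0, 0, 1, 0, 0, 0, -0.08, 0, 0, 0.4, 0, 0, 0, -0.08, 0, 0, -0.2, 0, 0, 0, -0.08, 0, 0, -0.6, 0, 0, 0, -0.08, 0, 0, -1]

```text
time: 7.3
tool_pos: [561.5, -28.4, 66.1]
tcp_rot: [-162.6, 90.0, 176.5]
ft_force: [-0.6, -0.1, 0.5]
finger_gap: 68.4
```

carry_out:
  rows: [0, 0, 0, 0, 0, 0, -1, 0, 0, 0, 0, 0, 0, -1, 0, 0, 0, -0.4, 0, 0, -1, 0, 0, 0, -1.2, 0, 0, -1, 0, 0, 0, -2.4, 0, 0, -1]

```text
time: 7.8
tool_pos: [560.1, -28.2, 125.7]
tcp_rot: [-167.2, 89.8, 171.9]
ft_force: [0.1, -0.2, 0.6]
finger_gap: 85.6
```

carry_out:
  rows: [0, 0, 0, -1.5, 0, 0, -1, 0, 0, 0, -2.4, 0, 0, -1, 0, 0, 0, -2.4, 0, 0, -1, 0, 0, 0, -2.4, 0, 0, -1]

```text
time: 8.2
tool_pos: [562.0, -28.5, 187.4]
tcp_rot: [13.3, 89.9, -7.5]
ft_force: [-0.4, -0.2, -0.1]
finger_gap: 85.6
```

```bash
python3 look.py w8
```

```text
8.2 [562.03 -28.5  187.38] [13.32 89.89 -7.54] 85.59570551726662 [-0.38 -0.21 -0.12] [-8.12  3.01 94.62  0.   82.26 12.74] -20.867868255450645
```

View pics/w8.png

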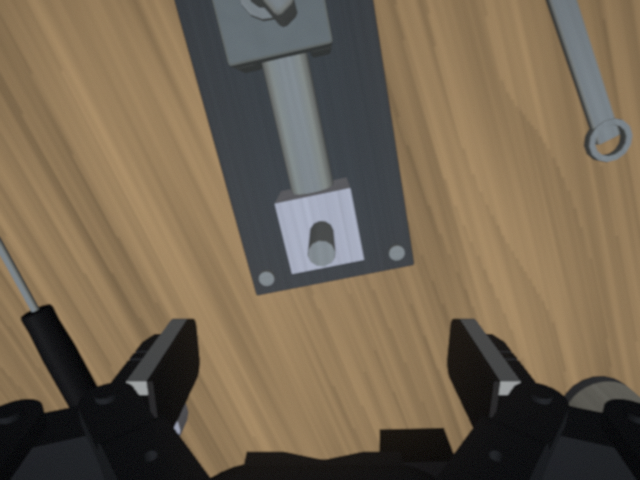

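carry_out:
  rows: [-0.8, 0, 0, 0, 0.8, -0.2, -1, -1.7, 0, 0, 0, 2, -0.4, -1, -2.6, 0, 0, 0, 3.2, -0.7, -1, -3.5, 0, 0, 0, 4.4, -0.9, -1, -4.4, 0, 0, 0, 5.47, -1.18, -1]

```text
time: 8.75
tool_pos: [581.7, 111.1, 184.2]
tcp_rot: [169.8, 89.8, -175.6]
ft_force: [0.3, 0.2, 0.2]
finger_gap: 85.5
```

carry_out:
  rows: [-0.7, 0, 0, 0, 0, 0, -1, -1.2, 0, 0, 0, 0, 0, -1, -1.2, 0, 0, 0, 0, 0, -1, -1.2, 0, 0, 0, 0, 0, -1]

```text
time: 9.15
tool_pos: [581.9, 109.7, 184.9]
tcp_rot: [162.0, 89.9, -174.2]
ft_force: [0.2, 0.2, 0.5]
finger_gap: 85.3
```

```bash
python3 look.py w9; python3 - <<'E'
from h import *
im=cv2.imread('pics/w9.png');cv2.imwrite('pics/c11.png',cv2.resize(im[180:300,250:400],None,fx=5,fy=5,interpolation=cv2.INTER_CUBIC))
E
```

```text
9.15 [581.89 109.73 184.9 ] [ 161.99   89.87 -174.2 ] 85.3112080397525 [0.17 0.15 0.47] [  5.72   7.84  89.74  -0.    82.55 -18.09] 23.805948667355963
```

View pics/w9.png

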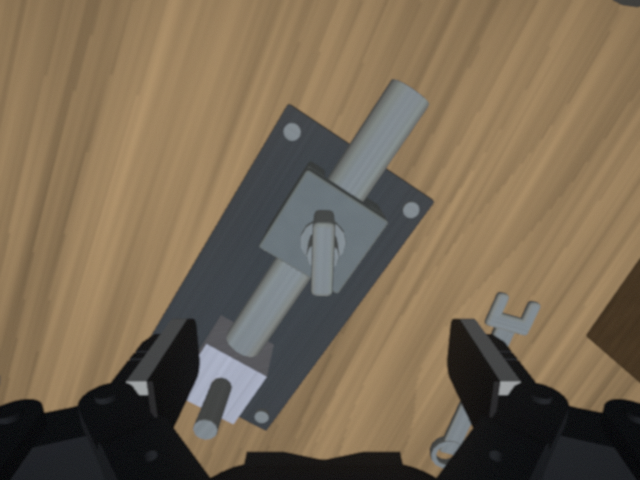

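View pics/c11.png

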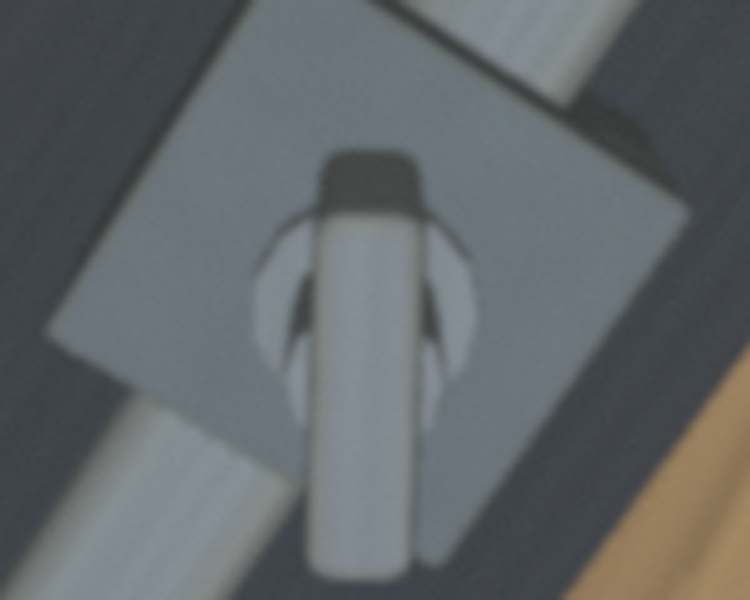

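```bash
python3 - <<'E'
from h import *
np.set_printoptions(precision=2,suppress=True)
d=np.load('w9.npz');T=d['T'];k=d['k']
def onx(u,v,x):
    r=T[:3,:3]@np.array([(u-k[1])/k[0],(v-k[2])/k[0],1]);o=T[:3,3];return o+r*(x-o[0])/r[0]
c=lambda x,y:((x+.5)/5-.5+250,(y+.5)/5-.5+180)
a=onx(*c(370,215),71);b=onx(*c(360,578),71);print('wing',a,b,(a+b)/2,np.degrees(np.arctan2((a-b)[2],(a-b)[1])))
ph=23.8
w=d['R']@(a-b);print('wing world dir',np.degrees(np.arctan2(w[1],w[0])))
# saddle top z64 corners
S=[onx(*c(*q),121) for q in [(47,332),(690,212),(432,568)]]
w=d['R']@(S[1]-S[2]);print('saddle edge dir',np.degrees(np.arctan2(w[1],w[0])),np.linalg.norm(w))
# plate corners z12 full picture
C=[onx(u,v,173) for u,v in [(290,104),(434,201),(268,431)]]
w=d['R']@(C[1]-C[2]);print('plate long',np.degrees(np.arctan2(w[1],w[0])),np.linalg.norm(w));w=d['R']@(C[1]-C[0]);print('plate short',np.degrees(np.arctan2(w[1],w[0])),np.linalg.norm(w))
print('pin top world',at('w9',205,429,103), 'hole tcp 561,-28.4')
print('pin top w8',at('w8',321,253,103))
E
```

```text
wing [71.   20.57  0.36] [ 71.   -20.05  -0.73] [71.    0.26 -0.18] 1.528426791739369
wing world dir 112.27743386781177
saddle edge dir 80.45652969213042 58.744950698012865
plate long 81.44888872771094 247.0479952981768
plate short -9.266901002000317 126.63666429284494
pin top world [560.62 -27.83 103.  ] hole tcp 561,-28.4
pin top w8 [560.71 -28.54 103.  ]
```

carry_out:
  rows: [0.19, 0, 0, 1.2, 0, 0, -1, 0.19, 0, 0, 2.6, 0, 0, -1, 0.19, 0, 0, 4.05, 0, 0, -1, 0.19, 0, 0, 4.05, 0, 0, -1, 0.19, 0, 0, 4.05, 0, 0, 0]
  force: 50

```text
time: 9.7
tool_pos: [582.0, 109.6, 84.8]
tcp_rot: [162.1, 89.9, -175.6]
ft_force: [0.8, 0.6, 1.5]
finger_gap: 73.6
```

carry_out:
  rows: [0, 0, 0, 0, 0, 0, 0.4, 0, 0, 0, 0, 0, 0, 0.7, 0, 0, 0, 0, 0, 0, 1, 0, 0, 0, 0, 0, 0, 1, 0, 0, 0, 0, 0, 0, 1]

```text
time: 10.2
tool_pos: [581.9, 109.3, 86.6]
tcp_rot: [-166.7, 89.9, -144.3]
ft_force: [-11.1, -3.3, 14.2]
finger_gap: 10.9
```

```bash
python3 look.py w10; python3 -c "
from bench import sense
print(sense()['wrist_torque'])"
```

```text
10.2 [581.94 109.26  86.55] [-166.7    89.89 -144.29] 10.890740973560954 [-11.05  -3.28  14.2 ] [  5.71  12.83  94.84  -0.06  72.43 -16.68] 22.410527858269408
[-0.61542651  1.67224349  0.03252162]
```

View pics/w10.png

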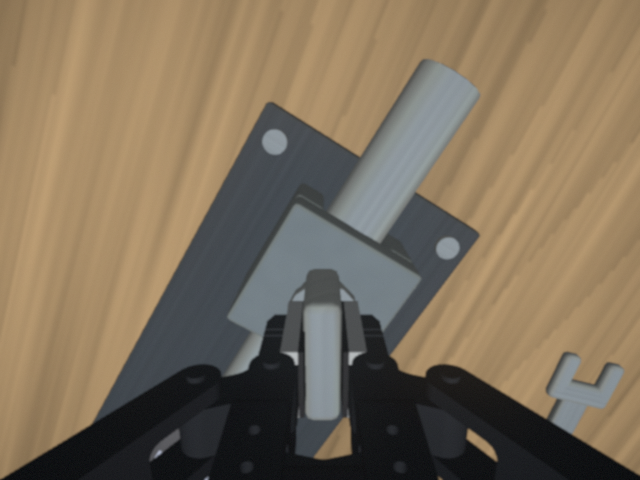

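carry_out:
  rows: [0, 0, 0, -0.03, 0, -0.02, 1, 0, 0, 0, -0.06, 0, -0.05, 1, 0, 0, 0, -0.06, 0, -0.05, 1]

```text
time: 10.55
tool_pos: [581.7, 109.2, 86.7]
tcp_rot: [-35.8, 90.0, -13.4]
ft_force: [0.5, -1.5, -2.1]
finger_gap: 11.3
```

```bash
python3 -c "
from bench import sense
from h import *
s=sense();print(s['wrist_torque'],s['ft_force'],phi(Rm(s['tcp_rot'])))"
```

```text
[-0.25144303 -0.30186561  0.02558253] [ 0.47801947 -1.49733919 -2.08125827] 22.41041770740764
```

carry_out:
  rows: [0.3, 0, 0, 0, 0, 0, 1, 0.8, 0, 0, 0, 0, 0, 1, 1.4, 0, 0, 0, 0, 0, 1, 2, 0, 0, 0, 0, 0, 1, 2.5, 0, 0, 0, 0, 0, 1]

```text
time: 11.05
tool_pos: [581.9, 109.2, 86.7]
tcp_rot: [-19.1, 89.9, -16.9]
ft_force: [1.4, -2.1, -1.6]
finger_gap: 11.5
```

carry_out:
  rows: [0.4, 0, 0, 0, 0, 0, 1, 0.8, 0, 0, 0, 0, 0, 1, 1, 0, 0, 0, 0, 0, 1, 1, 0, 0, 0, 0, 0, 1]

```text
time: 11.45
tool_pos: [582.0, 109.2, 86.7]
tcp_rot: [-5.9, 89.9, -11.5]
ft_force: [4.5, -1.9, -2.5]
finger_gap: 11.6
```

```bash
cat > st.py <<'E'
from bench import sense
from h import *
np.set_printoptions(precision=2,suppress=True)
s=sense();print(s['time'],s['wrist_torque'],s['ft_force'],'phi',phi(Rm(s['tcp_rot'])),s['finger_gap'],s['tool_pos'],s['joint_pos'])
E
python3 st.py
```

```text
11.45 [-0.36 -0.71 -0.1 ] [ 4.53 -1.87 -2.48] phi -5.59204154163029 11.59207794869733 [581.98 109.23  86.67] [ 5.68 12.68 95.   -0.02 72.27 11.28]
```

carry_out:
  rows: [0.12, 0, 0, 0, 0, 0, 1, 0.25, 0, 0, 0, 0, 0, 1, 0.25, 0, 0, 0, 0, 0, 1]

```text
time: 11.75
tool_pos: [582.0, 109.2, 86.7]
tcp_rot: [-2.6, 89.9, -10.2]
ft_force: [5.0, -2.4, -3.5]
finger_gap: 11.4
```

```bash
python3 st.py
```

```text
11.75 [-0.46 -0.93 -0.04] [ 5.01 -2.4  -3.49] phi -7.638680022568992 11.429759154026124 [581.97 109.22  86.65] [ 5.68 12.68 95.   -0.02 72.27 13.32]
```

carry_out:
  rows: [0.12, 0, 0, 0, 0, 0, 1, 0.2, 0, 0, 0, 0, 0, 1, 0.2, 0, 0, 0, 0, 0, 1]

```text
time: 12.05
tool_pos: [582.0, 109.2, 86.7]
tcp_rot: [-3.2, 89.9, -12.4]
ft_force: [5.2, -3.6, -3.4]
finger_gap: 11.2
```

```bash
python3 st.py
```

```text
12.05 [-0.41 -0.91  0.15] [ 5.16 -3.62 -3.43] phi -9.212361035545916 11.229441710860684 [582.   109.22  86.7 ] [ 5.68 12.68 95.   -0.02 72.26 14.9 ]
```

carry_out:
  rows: [0.12, 0, 0, 0, 0, 0, 1, 0.2, 0, 0, 0, 0, 0, 1, 0.2, 0, 0, 0, 0, 0, 1]

```text
time: 12.35
tool_pos: [581.9, 109.2, 86.7]
tcp_rot: [-20.3, 89.9, -31.0]
ft_force: [5.5, -4.0, -3.0]
finger_gap: 11.2
```

```bash
python3 st.py
```

```text
12.35 [-0.57 -0.84  1.04] [ 5.54 -4.04 -3.01] phi -10.74252908335951 11.164108206263364 [581.94 109.22  86.68] [ 5.69 12.68 95.   -0.04 72.27 16.45]
```

carry_out:
  rows: [-0.4, 0, 0, 0, 0, 0, 1, -1, 0, 0, 0, 0, 0, 1, -1.6, 0, 0, 0, 0, 0, 1, -2.2, 0, 0, 0, 0, 0, 1, -2.8, 0, 0, 0, 0, 0, 1]

```text
time: 12.85
tool_pos: [581.8, 109.3, 86.7]
tcp_rot: [-20.7, 90.0, -8.9]
ft_force: [4.1, -3.0, -2.7]
finger_gap: 11.2
```

carry_out:
  rows: [-0.6, 0, 0, 0, 0, 0, 1, -1.2, 0, 0, 0, 0, 0, 1, -1.8, 0, 0, 0, 0, 0, 1, -2.4, 0, 0, 0, 0, 0, 1, -3, 0, 0, 0, 0, 0, 1]

```text
time: 13.35
tool_pos: [581.6, 109.2, 86.7]
tcp_rot: [-84.1, 90.0, -48.3]
ft_force: [3.2, -3.0, -2.2]
finger_gap: 10.8
```

carry_out:
  rows: [-0.6, 0, 0, 0, 0, 0, 1, -1.2, 0, 0, 0, 0, 0, 1, -1.8, 0, 0, 0, 0, 0, 1, -2.4, 0, 0, 0, 0, 0, 1, -3, 0, 0, 0, 0, 0, 1]

```text
time: 13.85
tool_pos: [581.4, 109.1, 86.6]
tcp_rot: [-177.8, 90.0, -118.0]
ft_force: [1.5, -3.9, -1.4]
finger_gap: 10.9
```

carry_out:
  rows: [-0.6, 0, 0, 0, 0, 0, 1, -1.2, 0, 0, 0, 0, 0, 1, -1.8, 0, 0, 0, 0, 0, 1, -2.2, 0, 0, 0, 0, 0, 1, -2.2, 0, 0, 0, 0, 0, 1]

```text
time: 14.35
tool_pos: [581.4, 108.9, 86.6]
tcp_rot: [164.5, 90.0, -118.3]
ft_force: [1.0, -5.1, -0.9]
finger_gap: 11.6
```

```bash
python3 st.py
```

```text
14.35 [-0.71 -0.26  0.04] [ 1.05 -5.09 -0.87] phi 77.24659107800298 11.608828223427306 [581.41 108.94  86.65] [  5.67  12.66  95.02  -0.03  72.34 -71.57]
```

Remaining to 81.0°: about 3.75° = 0.47 units.

carry_out:
  rows: [-0.3, 0, 0, 0, 0, 0, 1, -0.47, 0, 0, 0, 0, 0, 1, -0.47, 0, 0, 0, 0, 0, 1, -0.47, 0, 0, 0, 0, 0, 1]

```text
time: 14.75
tool_pos: [581.4, 108.9, 86.6]
tcp_rot: [162.5, 90.0, -116.7]
ft_force: [1.2, -5.9, 0.4]
finger_gap: 11.3
```

```bash
python3 st.py; python3 look.py w11; python3 - <<'E'
from h import *
from bench import snapshot
for n in('scene','top'):
  d=snapshot(n);im=d['color'][:,:,::-1];cv2.imwrite(f'pics/{n}2f.png',im)
  c=im[230:335,255:390] if n=='scene' else im[200:285,250:380]
  cv2.imwrite(f'pics/{n}2.png',cv2.resize(c,None,fx=5,fy=5,interpolation=cv2.INTER_CUBIC))
E
```

```text
14.75 [-0.71 -0.19  0.03] [ 1.22 -5.92  0.39] phi 80.84545781162574 11.25315178840716 [581.39 108.94  86.64] [  5.67  12.66  95.02  -0.04  72.34 -75.16]
14.75 [581.39 108.94  86.64] [ 162.46   89.96 -116.69] 11.25315178840716 [ 1.22 -5.92  0.39] [  5.67  12.66  95.02  -0.04  72.34 -75.16] 80.84545781162574
```

View pics/w11.png

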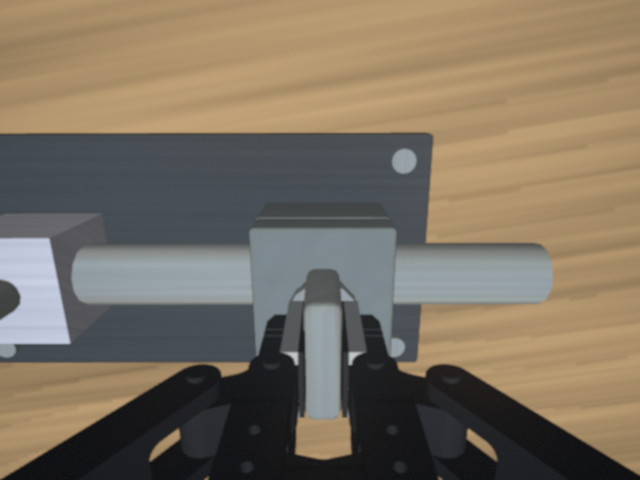

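View pics/scene2f.png

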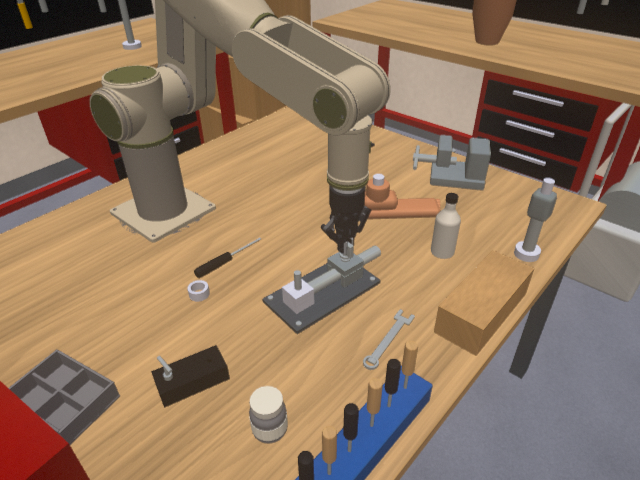

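View pics/scene2.png

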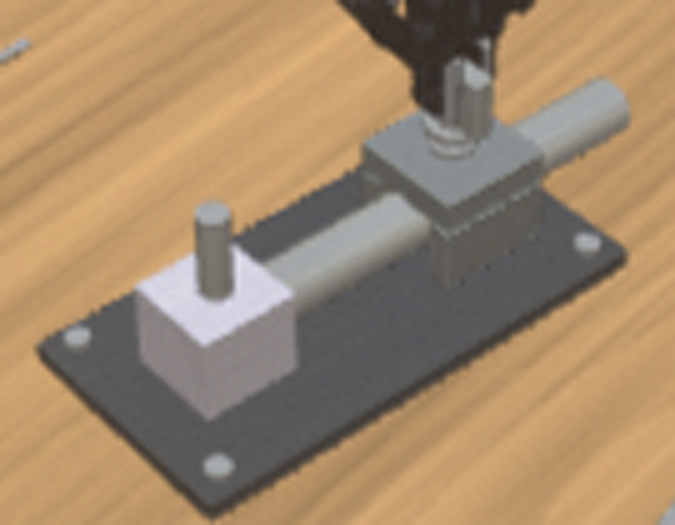

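```bash
python3 -c "
from bench import hand_in
print(hand_in())"; python3 st.py
```

```text
the job is handed in; nothing more can be done
None
the job is handed in; nothing more can be done
```

The gauge pin is fully home in the end fitting. I turned the wing screw clockwise until it seated, then backed it off a quarter turn. The job was handed in at about 15 s with the gripper still holding the wing.

- **Pin:** I pushed it down until it met about 20 N. The TCP then read 66.8 mm, where 66.9 mm was expected from the grasp height. The last scene picture shows the pin upright with its shoulder on the block and no gap.
- **Seating the screw:** At the stop, the wrist torque rose from 0.15 to 1.0 N m between jaw angles of -9.2° and -10.7°. That puts the seat at about -9.0°, which agrees with the jig's direction measured in the images.
- **Quarter turn back:** The final jaw angle is 80.85°, against a target of 81.0°. The last wrist picture shows the wing square across the tube, with almost no twist left on it (0.03 N m).
- **Surroundings:** The tee pin, collar, jar, bottle and foot look unmoved in the last scene picture.

When the jaws first closed on the wing they pulled with up to about 18 N in total. I shifted the arm about 2 mm to relieve it, and about 6 N of side load remained at the end. No check failed. The wing angle comes from the jaw angle and the pictures, since the screw joint cannot be read directly.

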